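Shut off the air-filter unit, draw out its filter plate and present it

TASK

The filter in the grey bench-top air-filter unit is due for inspection. First turn the fan knob on its control panel fully anticlockwise to its end stop (off), then lift the hinged cover flap by its bar handle until it stands open upright, and draw the filter plate hidden beneath straight up out of its slot by its pull tab. Finish while holding the plate still and upright over the middle of the shallow green tray, well clear of it (at least 10 cm between tray and plate), with the flap left standing open and the knob still off; do not drop the plate or put it down on tray or worktop, and leave the bottle, the jar and the cartridge nearby where they are.

Things in the scene. Friction and masses are not known exactly. Their poses are not given: they have to be found in the camera images.
- filter_unit: Grey unit fixed on the worktop, 124 (x) x 246 (y) x 96 mm high; origin at the centre of its underside, front (louvres) = own -x. Left part (own y -43 to +123 mm): open-topped well under the flap, rim 96 mm high, inside 108 (x) x 150 (y) mm, empty above 54 mm but for the plate. Right part: control panel, top 70 mm high, with the fan knob at own x = 0, y = -82 mm.
- fan_knob (a joint): Black knob 44 mm in diameter on a grey disc, with an upright grip bar 42 mm long, 14 mm thick, 32 mm high (top 114 mm above the worktop); a white line marks the bar's pointer end. Value in rad: 0 = fully anticlockwise seen from above, end stop, off, pointer to the front (longest tick); grows clockwise to 1.75. Starts at 0.75 to 1.35. Light friction (0.03 N m) holds it where left.
- fan_knob_grip (a point): Point on the knob's upright axis at the height to grip it (107 mm above the worktop, 7 mm below the bar's top). The orientation turns with the knob: the grip bar lies along this frame's x, so grip across its y.
- cover_flap (a joint): Cover flap over the well, grey plate 124 x 166 x 6 mm, hinged along the rear rim. Value in rad: 0 = closed (level), grows as it lifts, 1.57 = upright, stop at 1.9. The hinge is stiff (0.2 N m): the flap stays where it is left; lifting needs about 2 N at the handle.
- flap_handle (a point): Middle of the flap's handle: round steel bar 10 mm thick, 80 mm long along the unit's y, 42 mm out in front of the flap's free edge, on an arm at each end (70 mm free between); 168 mm from the hinge line, 99.5 mm above the worktop when closed. Pinched from above, fingers front and rear, it turns between the fingers while the flap lifts. Moves with the flap.
- flap_hinge (a point): Middle of the flap's hinge line, fixed on the unit; the line runs along this frame's y. The flap lifts about it from -x upward to +z and, beyond 1.57, on to +x.
- filter_plate: Loose, 0.06 to 0.13 kg: black frame 88 (x) x 14 (y) x 56 mm high, white pleated insert; on top in the middle a black pull tab 36 (x) x 10 (y) x 24 mm high (tab top 80 mm above the underside). Origin: centre of the underside, z up. Starts in an upright slot (92 x 20 mm, floor 14, top 54 mm above the worktop) at the unit's x = 0, y = +40 mm, axes as the unit's, tab top 2 mm below the rim.
- pull_tab (a point): Middle of the filter plate's pull tab, 68 mm above the plate's underside; grip it across its y (10 mm thick). The plate must rise 85 mm to leave the well.
- parts_tray: Shallow green tray fixed on the worktop, 198 (x) x 268 (y) x 22 mm high, to the right of the unit; origin at the centre of its underside.
- buffer_bottle: Bystander, loose: bottle 44 mm in diameter, 95 mm high, behind the unit; origin at the centre of its underside.
- control_jar: Bystander, loose: small jar 30 mm in diameter, 52 mm high, between and behind unit and tray; origin at the centre of its underside.
- cartridge: Bystander, loose: flat white test cartridge 78 x 34 x 9 mm lying in front of the unit; origin at the centre of its underside.

How it is judged:
By the outcome, as a careful person would: the job done as asked, in the order asked, and still so for the second after the job is handed in, while the arm keeps its last pose, push and grip.
It also fails if it takes over 72 s, if anything falls off the work surface, if the arm or the gripper's body presses on something with over 40 N, if the wrist force passes 120 N, or if a joint passes its speed limit or range.

ROBOT

A 7-joint arm with a two-finger parallel gripper is mounted at the origin on a cart in front of the work surface, level with it; the furniture and walls round the work are solid. World frame = base frame: x ahead of the robot, y to its left, z up, the work surface at z = 0. Lengths are in m, angles in rad, forces in N, time in s.
With the tool pointing down it reaches from about 0.4 to 0.85 m from the base axis. Payload 10.4 kg.
Tool frame: the origin (TCP) lies on the centre line of the jaws, within the pads' length; the fingertips stand 22 mm ahead of it and the grasp point (between the pads) lies 3 mm ahead of it; z points along the fingers, y is the line along which they close (so a half turn about z gives the same grasp; the last joint's range is limited). The gripper opens to 87 mm and grips with 3 to 60 N. Pads are 19 mm wide; open, the fingers measure 117 mm over their backs; the gripper's body (75 mm by 190 mm) begins 51 mm behind the grasp point.
Start: joints at [-0.023, 0.332, -0.065, 1.46, 0.022, 1.35, -0.088], TCP at [0.625, 0, 0.245] pointing down, gripper open.
Joint ranges: [-2.6, 2.6], [-0.5, 2.12], [-1.47, 1.34], [0.16, 2.42], [-1.27, 4.41], [0.06, 2.06], [-2.6, 2.6]. Speed limits (rad/s): [2.22, 2.22, 2.79, 2.79, 3.14, 3.14, 3.14].

INTERFACE

Orientations are given as a unit quaternion [x, y, z, w].
In Python, from bench import r gives the robot as it stands.
- The arm moves only by the tool creep_tool, called after "Request:" in YAML: its name, and indented under it one key for each argument. Schema: {"type":"object","properties":{"rows":{"type":"array","items":{"type":"array","items":{"type":"array","items":{"type":"number"},"minItems":5,"maxItems":5},"minItems":1,"maxItems":12},"minItems":1,"maxItems":1},"force":{"type":"number"},"only":{"type":"string"},"quiet":{"type":"boolean"},"lines":{"type":"string"}},"required":["rows"],"additionalProperties":false}. rows is a list that holds a single list of rows (three levels of brackets), with 1 to 12 rows, each of 5 numbers: dx, dy, dz in m, then a turn about the tool's z in rad, then the finger opening in m; each row is the pose to reach, as a shift and turn from the pose commanded when the call began, along the tool's axes at that moment; what a row does not reach only later rows make up. A row lasts 1/10 s, in which the tool goes at most 0.05 m and 0.15 rad, less where a joint would pass 70% of its speed; a pose out of reach is approached as far as the arm can. The fingers move at their own pace and stop on an object; force is the grip in N (left out, the last holds). Time passes only in rows, so rows that do not move let the fingers close. The tool returns the time, the measured TCP pose, the force, the opening and the grip force at its end. only (a regular expression) keeps the lines of the reply that match it, lines (a string "A,B") keeps lines A to B, and quiet returns only ok. Input that does not fit is refused with a message, and nothing moves.
- r.read_state(): the state, without advancing time (a new reading comes with each control period).
- r.camera(name): name is "scene" or "side" or "wrist"; returns a dict with "img" (420x560x3 uint8, red, green, blue), "fx", "fy", "cx", "cy" (pixels), "pose" (4x4, takes a point from camera to world coordinates). Camera axes: x right, y down, z forward; pixel columns grow to the right and rows downward; lengths in m; the calibration is good to about 2 mm. A picture is of the moment at which its call begins. There is no depth.
- r.close_job(): hands the job in; it is judged then, once.
The state is a dict: "time": time; "joint_positions": joint angles; "joint_vel": joint speeds; "joint_torque": joint torques, N m; "ee_pos": TCP position; "eef_rot": TCP orientation; "ft_force": force on the tool from outside, world axes, zero at the start; "torque": the same for the moment, N m; "width": finger opening in m; "grip_force": force on a finger pad.
Only numpy, scipy, OpenCV 4.12 (cv2) and the standard library are available. Lean on these libraries where they do the work, as an engineer would, in place of code of your own. Each camera call takes 0.05 s, during which the arm holds its last target. There are 200 camera calls.

## Working session

There is one attempt and no reset: what is moved stays moved. The work goes in short steps, Python scripts to look and compute and a tool call to move; the robot and the scene stay as the last step left them, time stands still between calls to the robot, and variables do not carry over. Pictures are saved under pics/ and viewed, at most 10 in all, crops included, and the job is handed in when it is done.

```bash
ls; mkdir -p pics; python3 - <<'E'
from bench import r
import cv2,json
s=r.read_state();print(s['time'],s['ee_pos'],s['eef_rot'],s['width'])
for n in ("scene","side"):
    c=r.camera(n);cv2.imwrite(f"pics/{n}0.png",c["img"][:,:,::-1]);print(n,c["fx"],c["fy"],c["cx"],c["cy"],c["pose"].round(4).tolist() if hasattr(c["pose"],'round') else c["pose"])
E
```

```text
bench.py
pics
0.0 [ 6.24637244e-01 -9.18313680e-06  2.43751254e-01] [ 7.07102475e-01  7.07110721e-01 -5.32729185e-04 -4.83572828e-04] 0.08692697776568678
scene 504.4092282716885 504.4092282716885 283.39784894123545 209.6760291075582 [[0.565, -0.607, 0.5589, -0.0754], [-0.8251, -0.4118, 0.3868, -0.6194], [-0.0046, -0.6797, -0.7335, 0.9652], [0.0, 0.0, 0.0, 1.0]]
side 490.50015409378074 490.50015409378074 288.1624392037167 216.90315750052184 [[-0.8621, -0.1878, 0.4706, 0.0464], [-0.5064, 0.3522, -0.7871, 0.7646], [-0.018, -0.9169, -0.3988, 0.5644], [0.0, 0.0, 0.0, 1.0]]
```

View pics/scene0.png

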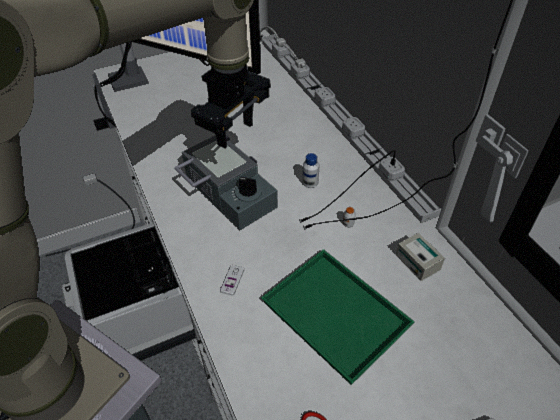

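View pics/side0.png

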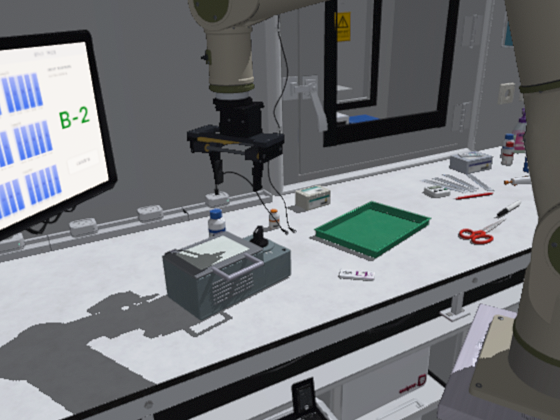

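The scene view shows the unit at about (180–277, 135–228), with the knob at (247,187), bottle (311,170), jar (349,216), cartridge (232,280) and tray (336,315). The side view shows the unit at (165–290, 235–315), with the handle bar at about (237,268) and the knob at (260,237). Next I'll enlarge the unit in both views.

```bash
python3 - <<'E'
import cv2,numpy as np
a=cv2.imread("pics/scene0.png")[125:235,165:285];b=cv2.imread("pics/side0.png")[220:330,160:300]
a=cv2.resize(a,None,fx=3.3,fy=5,interpolation=cv2.INTER_CUBIC);b=cv2.resize(b,None,fx=2.8,fy=5,interpolation=cv2.INTER_CUBIC)
cv2.imwrite("pics/crop0.png",np.hstack([a,b]));print(a.shape,b.shape)
from bench import r
c=r.camera("wrist");cv2.imwrite("pics/wrist0.png",c["img"][:,:,::-1]);print(c["fx"],c["cx"],c["cy"],c["pose"].round(4).tolist())
E
```

```text
(550, 396, 3) (550, 392, 3)
305.6928960453997 279.18338368278467 208.2583873778828 [[1.0, 0.001, -0.0013, 0.6253], [0.0006, -0.9665, -0.2568, 0.0696], [-0.0015, 0.2568, -0.9665, 0.3828], [0.0, 0.0, 0.0, 1.0]]
```

View pics/crop0.png

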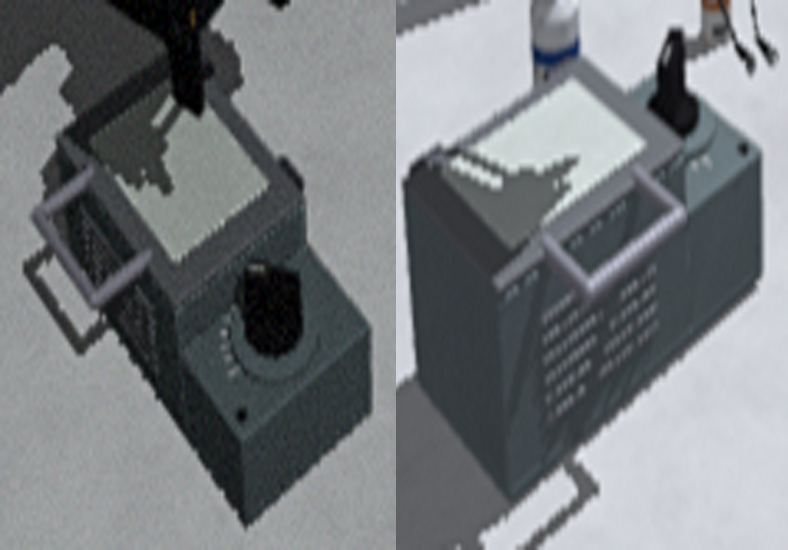

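View pics/wrist0.png

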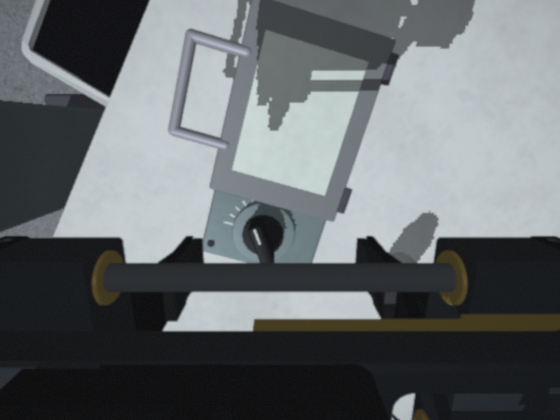

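The wrist view shows the handle bar from (190,33) to (174,130), the flap's panel-side edge from (212,187) to (338,220), and the knob at about (263,237) with its white line at (254,228)–(260,245). The unit is yawed, so I'll cast these onto planes.

```bash
cat > h.py <<'E'
import numpy as np,cv2
from bench import r
def ray(c,uv,z):
    d=c["pose"][:3,:3]@[(uv[0]-c["cx"])/c["fx"],(uv[1]-c["cy"])/c["fy"],1]; o=c["pose"][:3,3]
    return (o+d*(z-o[2])/d[2])
def proj(c,p):
    q=np.linalg.inv(c["pose"])@np.append(p,1); return q[:2]/q[2]*c["fx"]+[c["cx"],c["cy"]]
def st():
    s=r.read_state();print(s["time"],np.round(s["ee_pos"],4),np.round(s["eef_rot"],4),s["width"],np.round(s["ft_force"],1)); return s
def tool(s,p):
    from scipy.spatial.transform import Rotation as R
    return R.from_quat(s["eef_rot"]).inv().apply(np.array(p)-s["ee_pos"])
E
python3 - <<'E'
from h import *
c=r.camera("wrist");c["pose"]=np.array(c["pose"])
P={}
for n,uv,z in [("hA",(190,33),.0995),("hB",(174,130),.0995),("fC",(212,187),.102),("rC",(338,220),.102),("rear",(396,40),.102),("w1",(254,228),.114),("w2",(260,245),.114),("b1",(253,225),.114),("b2",(270,265),.114),("k",(264,236),.082)]:
    P[n]=ray(c,uv,z);print(n,P[n].round(4))
ang=lambda a,b:np.degrees(np.arctan2(*(b-a)[[1,0]]))
print("yaw from handle",ang(P["hB"],P["hA"])-90,"edge",ang(P["fC"],P["rC"]),"rear",ang(P["rC"],P["rear"])-90,"whiteline",ang(P["w2"],P["w1"]),"bar",ang(P["b2"],P["b1"]))
print(np.linalg.norm(P["hB"]-P["hA"]),np.linalg.norm(P["rC"]-P["fC"]))
yaw=np.radians((ang(P["hB"],P["hA"])-90+ang(P["fC"],P["rC"]))/2)
R=np.array([[np.cos(yaw),-np.sin(yaw)],[np.sin(yaw),np.cos(yaw)]])
for n,o in [("fC",(-62,-43)),("rC",(62,-43)),("hA",(-104,80)),("hB",(-104,0))]:
    print("origin from",n,(P[n][:2]-R@(np.array(o)/1e3)).round(4))
# tray by colour, scene cam
c=r.camera("scene");c["pose"]=np.array(c["pose"])
hsv=cv2.cvtColor(c["img"],cv2.COLOR_RGB2HSV);m=cv2.inRange(hsv,(60,100,40),(90,255,255));k=max(cv2.findContours(m,0,2)[0],key=cv2.contourArea)
q=cv2.boxPoints(cv2.minAreaRect(np.array([ray(c,p[0],.022)[:2] for p in k],np.float32)));print("tray",q.round(3).tolist(),q.mean(0))
E
```

```text
hA [0.5507 0.1453 0.0995]
hB [0.5305 0.067  0.0995]
fC [0.5623 0.0155 0.102 ]
rC [ 0.6815 -0.0166  0.102 ]
rear [0.7218 0.1394 0.102 ]
w1 [ 0.6017 -0.0208  0.114 ]
w2 [ 0.607  -0.0376  0.114 ]
b1 [ 0.6009 -0.0178  0.114 ]
b2 [ 0.6163 -0.058   0.114 ]
k [ 0.6092 -0.0403  0.082 ]
yaw from handle -14.469880410158083 edge -15.0629691483055 rear -14.46941330568437 whiteline 107.47768523988117 bar 110.98714483472726
0.0808310869774176 0.1234863609962232
origin from fC [0.6332 0.0413]
origin from rC [0.6325 0.0408]
origin from hA [0.6309 0.0414]
origin from hB [0.631  0.0405]
tray [[0.3400000035762787, -0.48899999260902405], [0.5329999923706055, -0.5320000052452087], [0.5910000205039978, -0.27000001072883606], [0.39800000190734863, -0.2280000001192093]] [ 0.46522495 -0.37987447]
```

Request:
creep_tool:
  rows:
    - [[-0.02, -0.007, 0.02, -0.15, 0.038], [-0.038, -0.014, 0.05, -0.3, 0.038], [-0.038, -0.014, 0.09, -0.34, 0.038], [-0.038, -0.014, 0.095, -0.34, 0.038], [-0.038, -0.014, 0.095, -0.34, 0.038], [-0.038, -0.014, 0.095, -0.34, 0.038]]
  force: 20

```text
time: 0.85
ee_pos: [0.6122, -0.0373, 0.1516]
eef_rot: [0.577, 0.816, 0.001, 0.001]
ft_force: [-0.1, 0.0, 0.5]
width: 0.0469
grip_force: 0.0
```

```bash
python3 - <<'E'
from h import *
st()
c=r.camera("wrist");s=r.camera("scene")
a=cv2.resize(c["img"][150:350,150:400],None,fx=1.6,fy=1.6);b=cv2.resize(s["img"][150:250,190:310],None,fx=3.2,fy=3.2)
cv2.imwrite("pics/k1.png",np.hstack([a,b])[:,:,::-1])
E
```

```text
0.85 [ 0.6122 -0.0373  0.1516] [0.5774 0.8164 0.0009 0.001 ] 0.04689095224430546 [-0.1  0.   0.5]
```

View pics/k1.png

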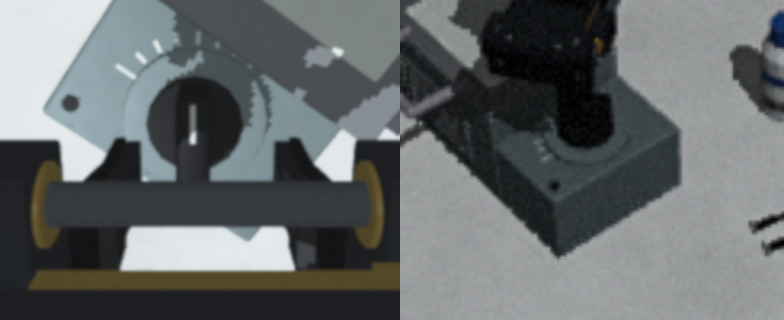

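The bar stands upright and parallel between the fingers in the wrist view (crop x≈193, jaw centre ≈206), so it is about 4 mm off towards the tool's -y. I'll correct that, descend and grip.

Request:
creep_tool:
  rows:
    - [[0, -0.004, 0.01, 0, 0.034], [0, -0.004, 0.025, 0, 0.034], [0, -0.004, 0.042, 0, 0.034], [0, -0.004, 0.042, 0, 0.034], [0, -0.004, 0.042, 0, 0.0], [0, -0.004, 0.042, 0, 0.0], [0, -0.004, 0.042, 0, 0.0], [0, -0.004, 0.042, 0, 0.0], [0, -0.004, 0.042, 0, 0.0]]
  force: 20

```text
time: 1.85
ee_pos: [0.607, -0.0393, 0.1072]
eef_rot: [0.577, 0.817, -0.0, -0.0]
ft_force: [0.5, -0.9, -2.4]
width: 0.0137
grip_force: 20.0
```

Request:
creep_tool:
  rows:
    - [[0, 0, 0, -0.12, 0], [0, 0, 0, -0.24, 0], [0, 0, 0, -0.36, 0], [0, 0, 0, -0.48, 0], [0, 0, 0, -0.6, 0], [0, 0, 0, -0.72, 0], [0, 0, 0, -0.84, 0], [0, 0, 0, -0.92, 0], [0, 0, 0, -0.96, 0], [0, 0, 0, -0.96, 0]]

```text
time: 2.85
ee_pos: [0.6069, -0.0395, 0.1071]
eef_rot: [0.135, 0.991, -0.0, -0.0]
ft_force: [-0.6, 0.2, -2.4]
width: 0.0137
grip_force: 20.0
```

```bash
python3 - <<'E'
from h import *
s=st();print(s["torque"])
E
```

```text
2.85 [ 0.6069 -0.0395  0.1071] [ 1.349e-01  9.909e-01 -0.000e+00 -4.000e-04] 0.013700096469185095 [-0.6  0.2 -2.4]
[-0.01506879  0.02214402  0.03303405]
```

Request:
creep_tool:
  rows:
    - [[0, 0, 0, -0.03, 0], [0, 0, 0, -0.05, 0], [0, 0, 0, -0.07, 0], [0, 0, 0, -0.07, 0]]

```text
time: 3.25
ee_pos: [0.6069, -0.0395, 0.1072]
eef_rot: [0.1, 0.995, -0.0, -0.0]
ft_force: [-1.1, -1.2, -5.1]
width: 0.0143
grip_force: 20.0
```

```bash
python3 - <<'E'
from h import *
s=st();print(s["torque"])
E
```

```text
3.25 [ 0.6069 -0.0395  0.1072] [ 1.001e-01  9.950e-01 -1.000e-04 -4.000e-04] 0.014255698587225536 [-1.1 -1.2 -5.1]
[-0.03336822  0.22996148 -0.51101517]
```

The stop is felt: torque about z has risen to -0.5 N m. I'll release, lift and check the knob.

Request:
creep_tool:
  rows:
    - [[0, 0, 0, 0, 0.03], [0, 0, 0, 0, 0.03], [0, 0, 0, 0, 0.03], [0, 0, -0.03, 0, 0.03], [0, 0, -0.08, 0, 0.033], [0, 0, -0.12, 0.1, 0.033], [0, 0, -0.13, 0.25, 0.033], [0, 0, -0.13, 0.4, 0.033], [0, 0, -0.13, 0.4, 0.033], [0, 0, -0.13, 0.4, 0.033]]

```text
time: 4.25
ee_pos: [0.6072, -0.0391, 0.2375]
eef_rot: [0.294, 0.956, -0.0, 0.0]
ft_force: [0.4, -0.4, -0.2]
width: 0.0329
grip_force: 0.0
```

```bash
python3 - <<'E'
from h import *
s=st()
c=r.camera("wrist");cc=r.camera("scene")
a=cv2.resize(c["img"],None,fx=.8,fy=.8);b=cv2.resize(cc["img"][150:255,190:310],None,fx=2.8,fy=3.2)
cv2.imwrite("pics/k2.png",np.hstack([a,b])[:,:,::-1])
p=np.array([.6069,-.0395,.114]);u=np.array([np.cos(np.radians(165.4)),np.sin(np.radians(165.4)),0])
print(.8*proj(c,p),.8*proj(c,p+.02*u))
E
```

```text
4.25 [ 0.6072 -0.0391  0.2375] [ 0.2935  0.9559 -0.      0.    ] 0.03287733978277155 [ 0.4 -0.4 -0.2]
[222.92972324 166.33302436] [216.79602996 149.61110425]
```

View pics/k2.png

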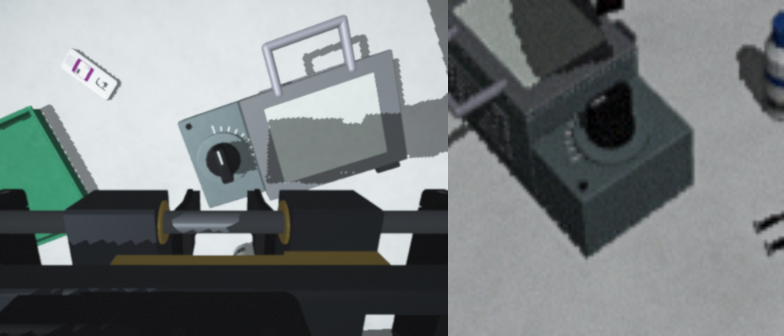

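The wrist view shows the knob's white line running from (222,165) to (218,151), parallel to the flap's arms, so it points to the front. The handle bar runs from (266,47) to (346,17). I'll quantify both.

```bash
python3 - <<'E'
from h import *
s=st();c=r.camera("wrist")
g=c["img"].min(2)[175:235,255:305];_,l,stt,cen=cv2.connectedComponentsWithStats((g>120).astype(np.uint8))
for i in range(1,len(stt)):
    if 8<stt[i,4]<200 :
        ys,xs=np.where(l==i);P=np.array([ray(c,(x+255,y+175),.114)[:2] for x,y in zip(xs,ys)])
        w,v=np.linalg.eigh(np.cov(P.T));d=v[:,1]*np.sign(-v[0,1]);print(stt[i],(cen[i]+[255,175]).round(),np.degrees(np.arctan2(d[1],d[0])))
A=ray(c,(266/.8,47/.8),.0995);B=ray(c,(346/.8,17/.8),.0995);d=B-A;print(A,B,(A+B)/2,np.degrees(np.arctan2(d[1],d[0]))-90)
print(tool(s,[.540,.1063,.2375]))
E
```

```text
4.35 [ 0.6071 -0.0393  0.2372] [ 2.941e-01  9.558e-01 -1.000e-04 -3.000e-04] 0.033140807802926255 [-0.8  0.3 -0.1]
[16 14  8 17 59] [275. 197.] 163.99082149914236
[0.52912572 0.06705374 0.0995    ] [0.55079182 0.14819178 0.0995    ] [0.53995877 0.10762276 0.0995    ] -14.950720789075376
[ 0.13732832  0.08263738 -0.00029899]
```

Request:
creep_tool:
  rows:
    - [[0.02, 0.012, 0, 0.15, 0.033], [0.05, 0.03, 0, 0.3, 0.033], [0.08, 0.048, 0, 0.45, 0.033], [0.11, 0.066, 0, 0.6, 0.033], [0.1373, 0.0826, 0, 0.75, 0.033], [0.1373, 0.0826, 0, 0.9, 0.033], [0.1373, 0.0826, 0.02, 1.05, 0.033], [0.1373, 0.0826, 0.05, 1.2, 0.033], [0.1373, 0.0826, 0.08, 1.23, 0.033], [0.1373, 0.0826, 0.08, 1.23, 0.033], [0.1373, 0.0826, 0.08, 1.23, 0.033]]

```text
time: 5.5
ee_pos: [0.5407, 0.1064, 0.158]
eef_rot: [0.792, 0.61, -0.0, -0.0]
ft_force: [-0.1, 0.6, 0.9]
width: 0.0328
grip_force: 0.0
```

```bash
python3 - <<'E'
from h import *
s=st();print(tool(s,[.540,.1067,.1025]))
E
```

```text
5.5 [0.5407 0.1064 0.158 ] [ 7.921e-01  6.105e-01 -2.000e-04 -2.000e-04] 0.03280818066391964 [-0.1  0.6  0.9]
[ 7.94282647e-05 -6.86402062e-04  5.55027891e-02]
```

Request:
creep_tool:
  rows:
    - [[0, -0.001, 0.02, 0, 0.033], [0, -0.001, 0.04, 0, 0.033], [0, -0.001, 0.055, 0, 0.033], [0, -0.001, 0.055, 0, 0.033], [0, -0.001, 0.055, 0, 0.0], [0, -0.001, 0.055, 0, 0.0], [0, -0.001, 0.055, 0, 0.0], [0, -0.001, 0.055, 0, 0.0]]
  force: 12

```text
time: 6.3
ee_pos: [0.5402, 0.1068, 0.1033]
eef_rot: [0.793, 0.61, 0.001, 0.0]
ft_force: [1.4, 0.6, 2.0]
width: 0.0096
grip_force: 12.0
```

```bash
python3 - <<'E'
import numpy as np
L=.168
for a in np.arange(0,1.66,.15): print(round(a,2),round(L*(1-np.cos(a)),4),round(-L*np.sin(a),4))
a=1.62;print(L*(1-np.cos(a)),-L*np.sin(a))
E
```

```text
0.0 0.0 -0.0
0.15 0.0019 -0.0251
0.3 0.0075 -0.0496
0.45 0.0167 -0.0731
0.6 0.0293 -0.0949
0.75 0.0451 -0.1145
0.9 0.0636 -0.1316
1.05 0.0844 -0.1457
1.2 0.1071 -0.1566
1.35 0.1312 -0.1639
1.5 0.1561 -0.1676
1.65 0.1813 -0.1675
0.17626288208158064 -0.16779667690304803
```

Request:
creep_tool:
  rows:
    - [[0, 0.0019, -0.025, 0, 0], [0, 0.0075, -0.0496, 0, 0], [0, 0.0167, -0.073, 0, 0], [0, 0.0293, -0.095, 0, 0], [0, 0.0451, -0.1145, 0, 0], [0, 0.0451, -0.1145, 0, 0]]

```text
time: 6.9
ee_pos: [0.5849, 0.0942, 0.22]
eef_rot: [0.793, 0.609, 0.001, 0.001]
ft_force: [-8.3, -1.7, 7.7]
width: 0.0097
grip_force: 12.0
```

Request:
creep_tool:
  rows:
    - [[0, 0.0185, -0.0171, 0, 0], [0, 0.0393, -0.0312, 0, 0], [0, 0.062, -0.0421, 0, 0], [0, 0.0861, -0.0494, 0, 0], [0, 0.111, -0.0531, 0, 0], [0, 0.1312, -0.0533, 0, 0], [0, 0.1312, -0.0533, 0, 0], [0, 0.1312, -0.0533, 0, 0]]

```text
time: 7.7
ee_pos: [0.7108, 0.0599, 0.2707]
eef_rot: [0.793, 0.609, 0.0, 0.001]
ft_force: [0.9, -4.6, 3.3]
width: 0.0095
grip_force: 12.0
```

Request:
creep_tool:
  rows:
    - [[0, 0, 0, 0, 0.03], [0, 0, 0, 0, 0.03], [0, 0, 0, 0, 0.03], [0, 0, -0.03, 0, 0.03], [0, 0, -0.065, 0, 0.03], [0, 0, -0.065, 0, 0.03], [0, -0.04, -0.065, -0.1, 0.03], [0, -0.08, -0.065, -0.25, 0.03], [0, -0.12, -0.065, -0.4, 0.03], [0, -0.12, -0.065, -0.4, 0.03], [0, -0.12, -0.065, -0.4, 0.03]]

```text
time: 8.8
ee_pos: [0.5934, 0.0927, 0.3358]
eef_rot: [0.656, 0.755, 0.0, 0.0]
ft_force: [-0.5, 0.2, -1.1]
width: 0.0302
grip_force: 0.0
```

```bash
python3 - <<'E'
from h import *
s=st();c=r.camera("wrist");d=r.camera("side")
cv2.imwrite("pics/f1.png",np.hstack([cv2.resize(c["img"],None,fx=.8,fy=.8),cv2.resize(d["img"][170:330,150:310],None,fx=2.1,fy=2.1)])[:,:,::-1])
print(.8*proj(c,[.642,.0797,.094]))
E
```

```text
8.8 [0.5934 0.0927 0.3358] [6.558e-01 7.550e-01 3.000e-04 3.000e-04] 0.03020431650824809 [-0.5  0.2 -1.1]
[251.91620021 159.40564857]
```

View pics/f1.png

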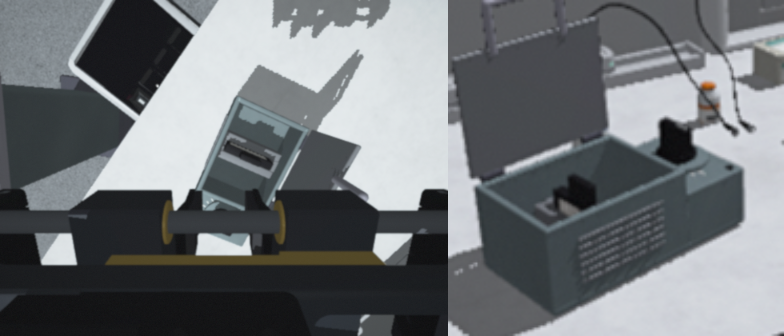

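The flap stands upright, and the side view shows the well open with the plate's black tab at about (575,185). In the wrist view the plate is at about (249,154). I'll measure it by a black mask.

```bash
python3 - <<'E'
from h import *
s=st();c=r.camera("wrist");x0,y0=265,165
g=c["img"].max(2)[y0:225,x0:355];cv2.imwrite("pics/t.png",cv2.resize(c["img"][y0:225,x0:355,::-1],None,fx=8,fy=8,interpolation=cv2.INTER_CUBIC))
for t in (25,40):
  n,l,q,cen=cv2.connectedComponentsWithStats((g<t).astype(np.uint8))
  for i in range(1,n):
    if q[i,4]>60: print(t,q[i],cen[i]+[x0,y0],ray(c,cen[i]+[x0,y0],.094),ray(c,cen[i]+[x0,y0],.07))
print(proj(c,[.642,.0797,.094])-[x0,y0])
E
```

```text
8.9 [0.5947 0.0919 0.3353] [6.565e-01 7.543e-01 1.000e-04 2.000e-04] 0.03036536346400185 [ 0.1 -0.1  0.2]
40 [ 33  22  28  15 133] [311.36090226 193.90225564] [0.63736728 0.08516439 0.094     ] [0.64064599 0.08038683 0.07      ]
[49.23384216 33.54352254]
```

View pics/t.png

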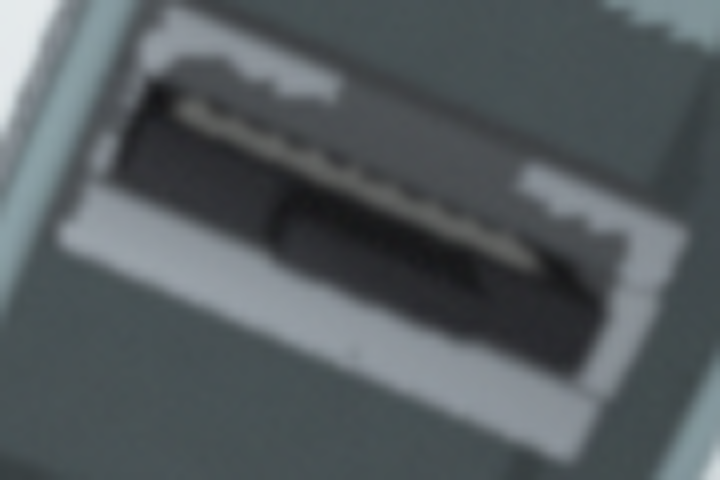

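```bash
python3 - <<'E'
from h import *
s=st();c=r.camera("wrist");p=ray(c,(311.9,199.4),.094);print(p);u=np.array([np.cos(np.radians(75.3)),np.sin(np.radians(75.3)),0]);e=np.array([.642,.0797,.094]);print((p-e)@u)
q=e+u*((p-e)@u)/2;q[2]=.3353;print(q,tool(s,q))
E
```

```text
8.95 [0.5948 0.0918 0.3351] [0.6565 0.7543 0.     0.    ] 0.029947752237041804 [ 0.6 -1.   0.1]
[0.63929081 0.07815786 0.094     ]
-0.0021791425268323675
[0.64172351 0.07864609 0.3353    ] [-0.01949689  0.0446438  -0.00022874]
```

Request:
creep_tool:
  rows:
    - [[-0.01, 0.02, 0, -0.15, 0.04], [-0.0195, 0.0446, 0, -0.3, 0.04], [-0.0195, 0.0446, 0, -0.45, 0.04], [-0.0195, 0.0446, 0, -0.6, 0.04], [-0.0195, 0.0446, 0, -0.75, 0.04], [-0.0195, 0.0446, 0, -0.9, 0.04], [-0.0195, 0.0446, 0, -1.05, 0.04], [-0.0195, 0.0446, 0.04, -1.176, 0.04], [-0.0195, 0.0446, 0.08, -1.176, 0.04], [-0.0195, 0.0446, 0.12, -1.176, 0.04], [-0.0195, 0.0446, 0.12, -1.176, 0.04], [-0.0195, 0.0446, 0.12, -1.176, 0.04]]

```text
time: 10.2
ee_pos: [0.6414, 0.0789, 0.2158]
eef_rot: [0.127, 0.992, 0.0, -0.0]
ft_force: [-0.4, 0.3, 0.4]
width: 0.04
grip_force: 0.0
```

```bash
python3 - <<'E'
from h import *
s=st();q=s["eef_rot"];print(2*np.degrees(np.arctan2(q[1],q[0]))-90,tool(s,[.6417,.0786,.096]))
c=r.camera("wrist");d=r.camera("scene")
cv2.imwrite("pics/g1.png",np.hstack([cv2.resize(c["img"],None,fx=.8,fy=.8),cv2.resize(d["img"][60:235,150:290],None,fx=2.4,fy=1.92)])[:,:,::-1])
E
```

```text
10.2 [0.6414 0.0789 0.2158] [ 1.274e-01  9.918e-01  1.000e-04 -4.000e-04] 0.04001508488489246 [-0.4  0.3  0.4]
75.35964120471587 [-0.00046209 -0.00025972  0.11981393]
```

View pics/g1.png

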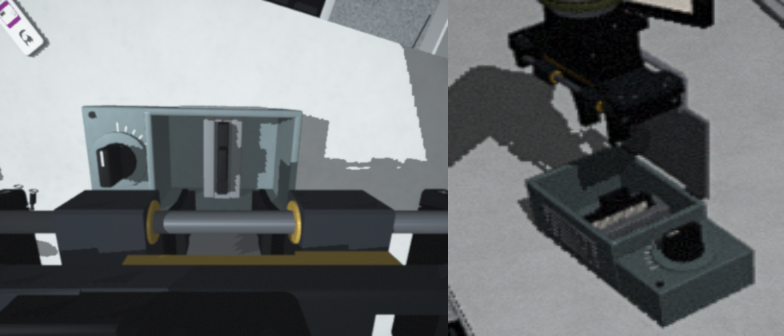

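The tab at x≈222 is centred between the jaws (≈223), and the flap stays clear behind the gripper. I'll descend and grip.

Request:
creep_tool:
  rows:
    - [[0, 0, 0.03, 0, 0.04], [0, 0, 0.06, 0, 0.04], [0, 0, 0.09, 0, 0.04], [0, 0, 0.11, 0, 0.04], [0, 0, 0.12, 0, 0.04], [0, 0, 0.12, 0, 0.04], [0, 0, 0.12, 0, 0], [0, 0, 0.12, 0, 0], [0, 0, 0.12, 0, 0], [0, 0, 0.12, 0, 0], [0, 0, 0.12, 0, 0]]
  force: 30

```text
time: 11.4
ee_pos: [0.6411, 0.0791, 0.0957]
eef_rot: [0.127, 0.992, 0.0, 0.0]
ft_force: [0.3, -0.1, 1.6]
width: 0.0099
grip_force: 30.0
```

```bash
python3 - <<'E'
from h import *
s=st();print(tool(s,[.465,-.380,.3]))
E
```

```text
11.4 [0.6411 0.0791 0.0957] [1.270e-01 9.919e-01 0.000e+00 2.000e-04] 0.009905954191735344 [ 0.3 -0.1  1.6]
[ 0.05464278 -0.4886834  -0.20437673]
```

Gripped: the opening is 9.9 mm. Now a gentle straight lift.

Request:
creep_tool:
  rows:
    - [[0, 0, -0.01, 0, 0], [0, 0, -0.03, 0, 0], [0, 0, -0.05, 0, 0], [0, 0, -0.075, 0, 0], [0, 0, -0.1, 0, 0], [0, 0, -0.125, 0, 0], [0, 0, -0.15, 0, 0], [0, 0, -0.175, 0, 0], [0, 0, -0.19, 0, 0], [0, 0, -0.19, 0, 0]]

```text
time: 12.4
ee_pos: [0.6418, 0.0794, 0.288]
eef_rot: [0.127, 0.992, 0.001, 0.002]
ft_force: [1.3, -0.1, -0.9]
width: 0.0098
grip_force: 30.0
```

```bash
python3 - <<'E'
from h import *
s=st();print(tool(s,[.465,-.380,.286]))
E
```

```text
12.4 [0.6418 0.0794 0.288 ] [1.271e-01 9.919e-01 6.000e-04 1.900e-03] 0.009779915707395078 [ 1.3 -0.1 -0.9]
[ 0.05525133 -0.48914221  0.0010002 ]
```

Request:
creep_tool:
  rows:
    - [[0.002, -0.015, 0, 0, 0], [0.005, -0.04, 0, 0, 0], [0.01, -0.075, 0, 0, 0], [0.014, -0.11, 0, 0, 0], [0.018, -0.145, 0, 0, 0], [0.022, -0.18, 0, 0, 0], [0.026, -0.215, 0, 0, 0], [0.03, -0.25, 0, 0, 0], [0.034, -0.285, 0, 0, 0], [0.037, -0.31, 0, 0, 0], [0.038, -0.325, 0, 0, 0], [0.038, -0.325, 0, 0, 0]]

```text
time: 13.6
ee_pos: [0.5207, -0.2283, 0.2842]
eef_rot: [0.129, 0.992, -0.0, -0.001]
ft_force: [0.6, -0.1, -0.6]
width: 0.0101
grip_force: 30.0
```

Request:
creep_tool:
  rows:
    - [[0.002, -0.015, 0, 0, 0], [0.005, -0.045, 0, 0, 0], [0.009, -0.08, 0, 0, 0], [0.012, -0.115, 0, 0, 0], [0.015, -0.145, 0, 0, 0], [0.017, -0.16, 0, 0, 0], [0.017, -0.164, 0, 0, 0], [0.017, -0.164, 0, 0, 0], [0.017, -0.164, 0, 0, 0], [0.017, -0.164, 0, 0, 0], [0.017, -0.164, 0, 0, 0]]

```text
time: 14.7
ee_pos: [0.4651, -0.3793, 0.2855]
eef_rot: [0.126, 0.992, 0.0, 0.0]
ft_force: [-1.0, 0.5, -0.7]
width: 0.0098
grip_force: 30.0
```

```bash
python3 - <<'E'
from h import *
s=st();c=r.camera("side");d=r.camera("scene")
cv2.imwrite("pics/e1.png",np.hstack([cv2.resize(c["img"],(400,300)),cv2.resize(d["img"],(400,300))])[:,:,::-1])
E
```

```text
14.7 [ 0.4651 -0.3793  0.2855] [1.263e-01 9.920e-01 1.000e-04 2.000e-04] 0.00982581791388227 [-1.   0.5 -0.7]
```

View pics/e1.png

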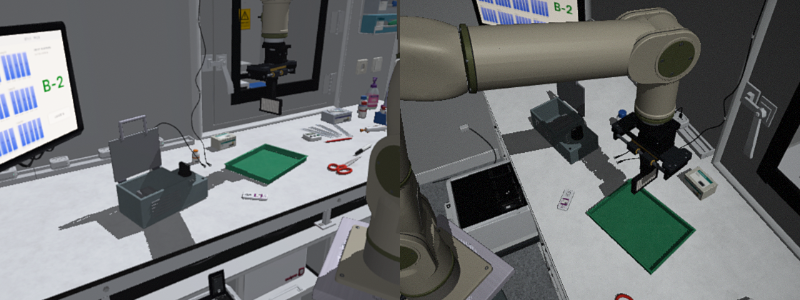

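The plate hangs upright from the jaws above the tray (side view (270,105), scene view (643,180)). The flap is upright, the knob still points to the front, and the bystanders in view are untouched.

Request:
creep_tool:
  rows:
    - [[0, 0, 0, 0, 0], [0, 0, 0, 0, 0], [0, 0, 0, 0, 0]]

```text
time: 15.1
ee_pos: [0.4645, -0.3802, 0.2854]
eef_rot: [0.127, 0.992, 0.0, 0.0]
ft_force: [0.3, 0.4, -0.4]
width: 0.0097
grip_force: 30.0
```

```bash
python3 -c "
from bench import r
print(r.close_job())"
```

```text
the job is handed in; nothing more can be done
None
```

The job is handed in at 15.1 s: the knob is at its off stop, the flap stands open upright, and the plate is held still and upright over the middle of the tray, about 18 cm clear of it; the hand-in returned no verdict.

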